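One turn of the board press

ROBOT

A 7-joint arm with a two-finger parallel gripper is mounted at the origin on the work surface. World frame = base frame: x ahead of the robot, y to its left, z up, the work surface at z = 0. Lengths are in m, angles in rad, forces in N, time in s.
With the tool pointing down it reaches from about 0.4 to 0.9 m from the base axis. Payload 5.5 kg.
Tool frame: the origin (TCP) lies at the very end of the fingers, on their centre line; the grasp point (between the pads) lies 19 mm behind it; z points along the fingers, x is the direction in which the jaws open and shut, and the axes are right-handed (so a half turn about z gives the same grasp; the last joint's range is limited). The gripper opens to 85 mm and grips with 20 to 120 N. Pads are 22 mm wide; open, the fingers measure 114 mm over their backs; the gripper's body (76 mm by 85 mm) begins 54 mm behind the grasp point. The pads swing forward as they close: fully open they stand 13 mm farther back than shut.
Start: joints at [-1.06, 0.501, -0.427, 1.55, 0.221, 1.138, -0.21], TCP at [0.159, 0.63, 0.231] pointing down, gripper open.
Joint ranges: [-2.88, 2.88], [-0.31, 2.03], [-1.54, 1.56], [0.2, 2.42], [-1.41, 4.55], [0.19, 2.02], [-2.57, 2.57]. Speed limits (rad/s): [2.57, 2.57, 3.14, 3.14, 3.14, 3.14, 3.14].

INTERFACE

Orientations are given as a unit quaternion [w, x, y, z].
In Python, from bench import manip gives the robot as it stands. The module is installed in compiled form; this text tells all that it offers.
- The arm moves only by the tool carry_out, never from a script. Its argument "commands" is a list of rows, each a list of 5 numbers: the shift along the tool's x, y, z in m, then the turn about the tool's z in degrees, then the gripper command: -1 is shut, 1 is fully open, values between are in proportion. In form: [[tx, ty, tz, turn, gripper], ...]. A call has 1 to 8 rows; each row is the pose to reach, as a shift and turn from the pose commanded when the call began, along the tool's axes at that moment; what a row does not reach only later rows make up. A row lasts 1/8 s, in which the tool goes at most 62.5 mm and 10.7 degrees, less where a joint would pass 70% of its speed; a pose out of reach is approached as far as the arm can. A call with a gripper value outside its range is refused whole. The fingers move at their own pace and stop on an object; "squeeze" is the grip in N (left out, the last holds). Time passes only in rows, so rows that repeat a pose let the fingers close. It gives the time, the measured TCP pose, the force and the opening at its end, in the units of the state.
- manip.read_state(): the state, without advancing time (a new reading comes with each control period).
- manip.snapshot(name): name is "scene" or "top" or "wrist"; returns a dict with "pixels" (384x512x3 uint8, red, green, blue), "camera_matrix" (3x3 intrinsics, pixels), "k1" (the pictures are not rectified: a ray, as slopes to the right and down, at radius r is drawn at 1 + k1 r^2 times it, then the intrinsics apply), "R" (3x3) and "t" (3): a world point X has camera coordinates R X + t. Camera axes: x right, y down, z forward; pixel columns grow to the right and rows downward; lengths in m; the calibration is good to about 2 mm. A picture is of the moment at which its call begins. There is no depth.
- manip.hand_in(): hands the job in, once; it reports no verdict.
The state is a dict: "t": time; "joints": joint angles; "joint_vel": joint speeds; "joint_efforts": joint torques, N m; "eef_pos": TCP position; "ee_rot": TCP orientation; "force": force on the tool from outside, world axes, zero at the start; "torque": the same for the moment, N m; "finger_gap": finger opening in m.
Only numpy, scipy, OpenCV 4.12 (cv2) and the standard library are available. Lean on these libraries where they do the work, as an engineer would, in place of code of your own. Each camera call takes 0.05 s, during which the arm holds its last target.

TASK

Screw the benchtop press down by exactly one turn: with your fingertips against the upright wooden handle on its hand wheel, push the wheel round clockwise (seen from above) through one full turn, so that the handle ends where it began. Only push, gently: do not grip the handle, and leave the glue bottle, jar and tray where they are. Finish clear of everything.

Things in the scene. Friction and masses are not known exactly. Their poses are not given: they have to be found in the camera images.
- wheel (a joint): Turn of the level hand wheel about its upright axis, rad; grows clockwise seen from above (one turn = 6.283), may start from -2.6 to 2.6, no stops near. Dark steel rim, mean radius 85 mm, bar 14 mm thick, its top 211 mm above the table; three spokes. Stiff: takes about 3 N at the handle, stays where left, no coasting. A turn lowers the platen 6 mm, still clear of the boards.
- wheel_handle: Upright turned wooden handle on the wheel rim at the end of one spoke, going round with the wheel 85 mm from its axis; it spins loosely on its own pin. Round, 24 mm at its thickest, 16 mm at its foot; it reaches from 210 to 264 mm above the table. Origin at its centre, half-way up (237 mm). Free space all around it, above the rim.
- hub (a point): Centre of the top of the wheel hub (40 mm across), on the wheel axis, 216 mm above the table; fixed. An 18 mm screw stands up through it to about 240 mm. The press below is fixed: base 230 x 270 mm, two columns and a cross-beam whose end nuts, 115 mm either side of the axis, reach 192 mm.
- glue: White glue bottle, 56 mm across, 140 mm tall, standing loose beside the press; origin at the centre of its underside. To be left alone.
- jar: Amber jar with a steel lid, 68 mm across, 90 mm tall, standing loose beside the press; origin at the centre of its underside. To be left alone.
- tray: Small red open tray, 80 x 100 x 40 mm, loose beside the press; origin at the centre of its underside. To be left alone.

How it is judged:
By the outcome, as a careful person would: the job done as asked, in the order asked, and still so for the second after the job is handed in, with the robot touching nothing.
It also fails if it takes over 72 s, if anything falls off the work surface, if the arm or the gripper's body presses on something with over 40 N, if the wrist force passes 120 N, or if a joint passes its speed limit or range.

## Working session

There is one attempt and no reset: what is moved stays moved. The work goes in short steps, Python scripts to look and compute and a tool call to move; the robot and the scene stay as the last step left them, time stands still between calls to the robot, and variables do not carry over. Pictures are saved under pics/ and viewed, and the job is handed in when it is done.

Besides the shell and the picture viewer there is one more tool, called after "Request:" by a JSON object that holds its "method" and its "body", one argument or row to a line. carry_out: Moves the arm, as the interface text tells. Its arguments: {"type":"object","properties":{"commands":{"type":"array","items":{"type":"array","items":{"type":"number"}}},"squeeze":{"type":"number"}},"required":["commands"]}

```bash
mkdir -p pics; python3 - <<'E'
from bench import manip
import cv2
s=manip.read_state();print(s)
for n in ["scene","top","wrist"]:
    p=manip.snapshot(n);cv2.imwrite(f"pics/{n}0.png",p["pixels"][:,:,::-1]);print(n,p["camera_matrix"],p["k1"],p["R"],p["t"])
E
```

```text
{'t': 0.0, 'joints': array([-1.05985116,  0.501845  , -0.42680142,  1.55147301,  0.22083402,
        1.13831089, -0.21031382]), 'joint_vel': array([-0.00075505,  0.00141748, -0.00047663,  0.00117898, -0.00086059,
       -0.00035569, -0.00114534]), 'joint_efforts': array([-1.30279703e-03, -5.69489443e+01, -5.81683114e+00, -2.80954081e+01,
        1.05367045e-02,  1.13839237e-02, -4.35755538e-06]), 'eef_pos': array([0.15926615, 0.62945553, 0.23025248]), 'ee_rot': array([ 5.91225776e-04,  7.89034415e-01,  6.14348208e-01, -7.87849941e-04]), 'force': array([-0.92389651,  0.68555809, -0.32576814]), 'torque': array([0.03504061, 0.00712499, 0.00654427]), 'finger_gap': 0.08553767075033804}
scene [[395.39444359   0.         253.15584564]
 [  0.         395.39444359 191.14570296]
 [  0.           0.           1.        ]] -0.062110167177899085 [[ 0.48004007  0.87719167 -0.00981418]
 [ 0.60952791 -0.34156613 -0.71540779]
 [-0.63090194  0.33744238 -0.69863823]] [-0.2733692  -0.20016146  1.43885362]
top [[346.49294434   0.         256.57102241]
 [  0.         346.49294434 191.34744936]
 [  0.           0.           1.        ]] -0.0945641916120578 [[ 0.01818151 -0.99971691 -0.01534734]
 [-0.98313354 -0.01508182 -0.18226626]
 [ 0.18198319  0.01840236 -0.98312943]] [0.03844968 0.56566982 0.98484745]
wrist [[277.76443839   0.         253.71486249]
 [  0.         277.76443839 191.12097936]
 [  0.           0.           1.        ]] -0.008457759875649793 [[ 0.24606374  0.96925263 -0.00140657]
 [ 0.93137463 -0.23604544  0.27717114]
 [ 0.26831685 -0.06951181 -0.96081953]] [-0.64868616 -0.0357139   0.37918949]
```

View pics/scene0.png

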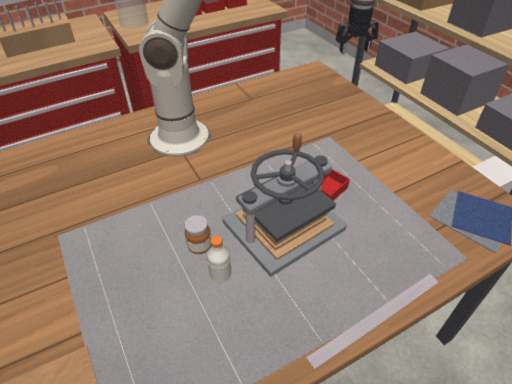

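View pics/top0.png

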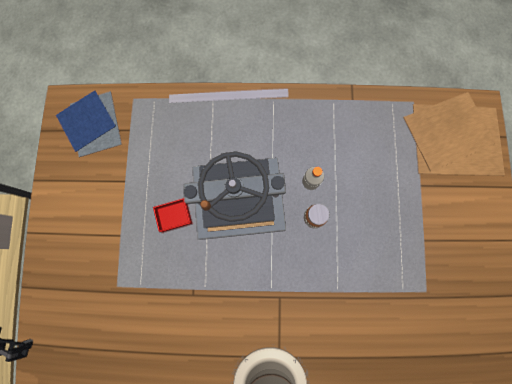

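View pics/wrist0.png

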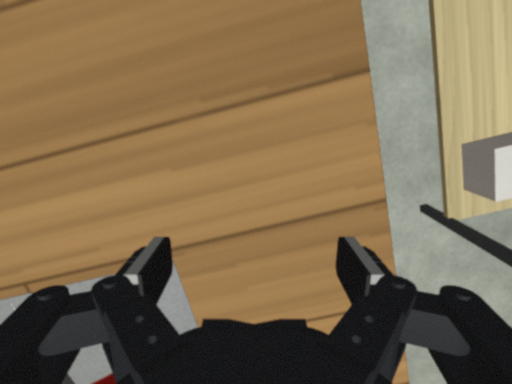

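```bash
cat > h.py <<'E'
import numpy as np, cv2
from bench import manip
def dist(p): return np.array([p["k1"],0,0,0,0.])
def ray(p,uv):
    n=cv2.undistortPoints(np.array([[uv]],float),p["camera_matrix"],dist(p))[0,0]
    d=p["R"].T@np.array([n[0],n[1],1]); c=-p["R"].T@p["t"]; return c,d
def atz(p,uv,z):
    c,d=ray(p,uv); return c+d*(z-c[2])/d[2]
def proj(p,X):
    return cv2.projectPoints(np.array(X,float).reshape(-1,3),cv2.Rodrigues(p["R"])[0],p["t"],p["camera_matrix"],dist(p))[0][:,0]
E
python3 - <<'E'
import cv2
a=cv2.imread("pics/top0.png");cv2.imwrite("pics/topz.png",cv2.resize(a[140:250,170:300],None,fx=6,fy=5.4*6/5.4*0+5,interpolation=2) if 0 else cv2.resize(a[140:240,150:283],None,fx=6,fy=6,interpolation=2))
a=cv2.imread("pics/scene0.png");cv2.imwrite("pics/scenez.png",cv2.resize(a[125:225,230:363],None,fx=6,fy=6,interpolation=2))
E
```

```text
(no output)
```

View pics/topz.png

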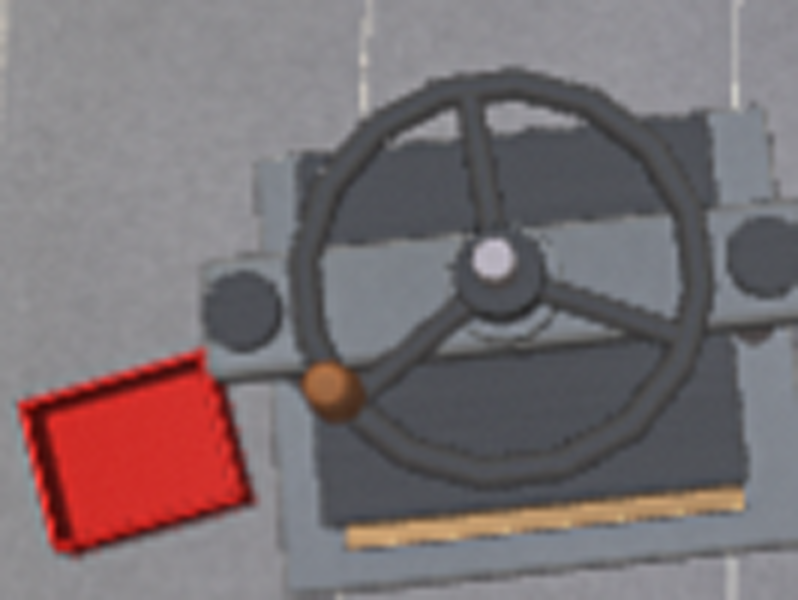

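View pics/scenez.png

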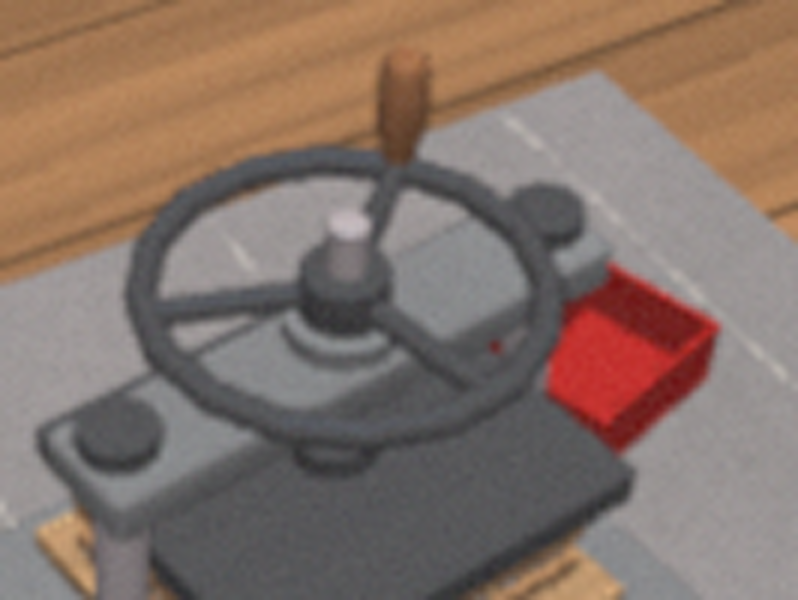

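```bash
python3 - <<'E'
from h import *
T=manip.snapshot("top");S=manip.snapshot("scene")
t=lambda u,v:(150+(u-2.5)/6,140+(v-2.5)/6)
s=lambda u,v:(230+(u-2.5)/6,125+(v-2.5)/6)
print("screw T",atz(T,t(493,257),.24),"S",atz(S,s(348,222),.24))
print("hub top T",atz(T,t(501,272),.216))
# rim outer extremes (z ~ .204)
for n,p,pts in (("T",T,[t(290,280),t(713,270),t(510,66),t(500,488),t(352,143),t(660,140),t(645,445)]),("S",S,[s(126,280),s(562,300),s(330,147),s(365,443),s(170,400),s(500,400)])):
    P=np.array([atz(p,q,.204)[:2] for q in pts])
    A=np.c_[2*P,np.ones(len(P))];c=np.linalg.lstsq(A,(P**2).sum(1),rcond=None)[0]
    print("rim",n,c[:2],np.sqrt(c[2]+c[0]**2+c[1]**2))
print("handle T",atz(T,t(332,389),.252),"S top",atz(S,s(405,62),.260),"S foot",atz(S,s(401,158),.212),atz(S,s(404,110),.237))
p=manip.snapshot("wrist")
E
```

```text
screw T [0.55158516 0.10583578 0.24      ] S [0.55246601 0.10724296 0.24      ]
hub top T [0.55024415 0.10447923 0.216     ]
rim T [0.55029771 0.10436166] 0.09118484731791741
rim S [0.5504496  0.10547787] 0.09213557840779542
handle T [0.49416396 0.16764421 0.252     ] S top [0.49494079 0.17093906 0.26      ] S foot [0.4996192  0.16959348 0.212     ] [0.49815405 0.17013774 0.237     ]
```

```bash
cat >> h.py <<'E'
from scipy.spatial.transform import Rotation as Ro
C=np.array([.551,.1053])
def cur():
    s=manip.read_state();q=s["ee_rot"];R=Ro.from_quat([q[1],q[2],q[3],q[0]]).as_matrix()
    return s,np.degrees(np.arctan2(R[1,0],R[0,0])),R
def rows(wps,g=-1,base=None):
    s,az,R=cur(); p=s["eef_pos"]
    if base is not None: p=np.array(base[:3]);az=base[3]
    a=np.radians(az);X=np.array([np.cos(a),np.sin(a)]);Y=np.array([np.sin(a),-np.cos(a)])
    out=[]
    for x,y,z,w in wps:
        d=np.array([x,y])-p[:2]
        out.append([round(float(d@X),4),round(float(d@Y),4),round(float(p[2]-z),4),round(float(az-w),1),g])
    print("t %.2f"%s["t"],"p",s["eef_pos"].round(4),"az %.1f"%cur()[1],"q",s["joints"].round(2),"F",s["force"].round(1))
    for r in out: print(r)
def circ(a,r=.085): a=np.radians(a);return C+r*np.array([np.cos(a),np.sin(a)])
E
python3 - <<'E'
from h import *
p0=np.array([.159,.63]);p1=circ(165);print(p1)
w=[]
for i in range(1,13):
    f=i/12; w.append([*(p0+(p1-p0)*f),.31,75.8+(125-75.8)*f])
rows(w)
E
```

```text
[0.4688963  0.12729962]
t 0.30 p [0.1594 0.6299 0.2309] az 75.8 q [-1.06  0.5  -0.43  1.55  0.22  1.14 -0.21] F [-0.3  0.1  0.8]
[-0.0343, 0.0349, -0.0791, -4.1, -1]
[-0.0686, 0.0702, -0.0791, -8.2, -1]
[-0.1028, 0.1056, -0.0791, -12.3, -1]
[-0.1371, 0.1409, -0.0791, -16.4, -1]
[-0.1714, 0.1762, -0.0791, -20.5, -1]
[-0.2057, 0.2115, -0.0791, -24.6, -1]
[-0.24, 0.2468, -0.0791, -28.7, -1]
[-0.2742, 0.2821, -0.0791, -32.8, -1]
[-0.3085, 0.3174, -0.0791, -36.9, -1]
[-0.3428, 0.3527, -0.0791, -41.0, -1]
[-0.3771, 0.388, -0.0791, -45.1, -1]
[-0.4114, 0.4233, -0.0791, -49.2, -1]
```

Request:
{"method": "carry_out", "body": {
  "commands": [
    [-0.02, 0.02, -0.05, -2, -1],
    [-0.06, 0.06, -0.08, -7, -1],
    [-0.095, 0.1, -0.08, -12, -1],
    [-0.13, 0.135, -0.08, -16, -1],
    [-0.165, 0.17, -0.08, -20, -1],
    [-0.2, 0.205, -0.08, -25, -1],
    [-0.235, 0.24, -0.08, -29, -1],
    [-0.27, 0.28, -0.08, -33, -1]
  ]
}}

```text
t: 1.3
eef_pos: [0.3651, 0.2984, 0.3116]
ee_rot: [0.0, 0.581, 0.814, 0.0]
force: [0.6, -0.0, -0.0]
finger_gap: 0.0002
```

```bash
python3 - <<'E'
from h import *
s,az,R=cur();p1=circ(165);p0=s["eef_pos"][:2];w=[]
for i in range(1,7):
    f=i/6; w.append([*(p0+(p1-p0)*f),.31,az+(125-az)*f])
rows(w)
E
```

```text
t 1.30 p [0.3651 0.2984 0.3116] az 109.0 q [-0.41  0.08 -0.35  1.88  0.03  1.18  1.13] F [ 0.6 -0.  -0. ]
[-0.0326, 0.0071, 0.0016, -2.7, -1]
[-0.0652, 0.0142, 0.0016, -5.3, -1]
[-0.0978, 0.0213, 0.0016, -8.0, -1]
[-0.1304, 0.0284, 0.0016, -10.7, -1]
[-0.163, 0.0354, 0.0016, -13.4, -1]
[-0.1956, 0.0425, 0.0016, -16.0, -1]
```

Request:
{"method": "carry_out", "body": {
  "commands": [
    [-0.033, 0.007, 0, -3, -1],
    [-0.065, 0.014, 0, -5, -1],
    [-0.098, 0.021, 0, -8, -1],
    [-0.13, 0.028, 0, -11, -1],
    [-0.163, 0.035, 0, -13, -1],
    [-0.196, 0.0425, 0, -16, -1],
    [-0.196, 0.0425, 0.03, -16, -1]
  ]
}}

```text
t: 2.17
eef_pos: [0.4712, 0.1254, 0.283]
ee_rot: [0.002, 0.465, 0.885, 0.002]
force: [-0.1, 0.6, -0.2]
finger_gap: -0.0005
```

```bash
python3 - <<'E'
from h import *
rows([[*circ(165),.229,125]])
for n in ("wrist","scene","top"):
    p=manip.snapshot(n);a=p["pixels"][:,:,::-1]
    if n=="scene":a=cv2.resize(a[75:225,210:410],None,fx=4,fy=4,interpolation=2)
    if n=="top":a=cv2.resize(a[120:270,130:330],None,fx=4,fy=4,interpolation=2)
    cv2.imwrite(f"pics/{n}1.png",a)
E
```

```text
t 2.17 p [0.4712 0.1254 0.283 ] az 124.5 q [-0.16  0.13 -0.17  1.9   0.03  1.11  1.83] F [-0.1  0.6 -0.2]
[0.0028, -0.0008, 0.054, -0.5, -1]
```

View pics/scene1.png

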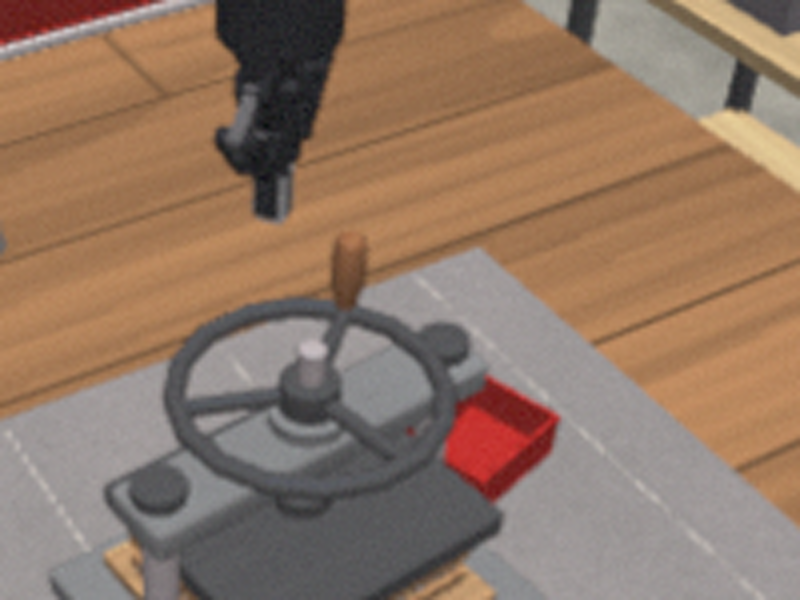

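View pics/wrist1.png

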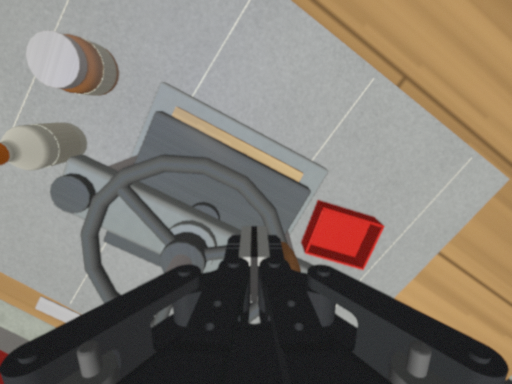

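View pics/top1.png

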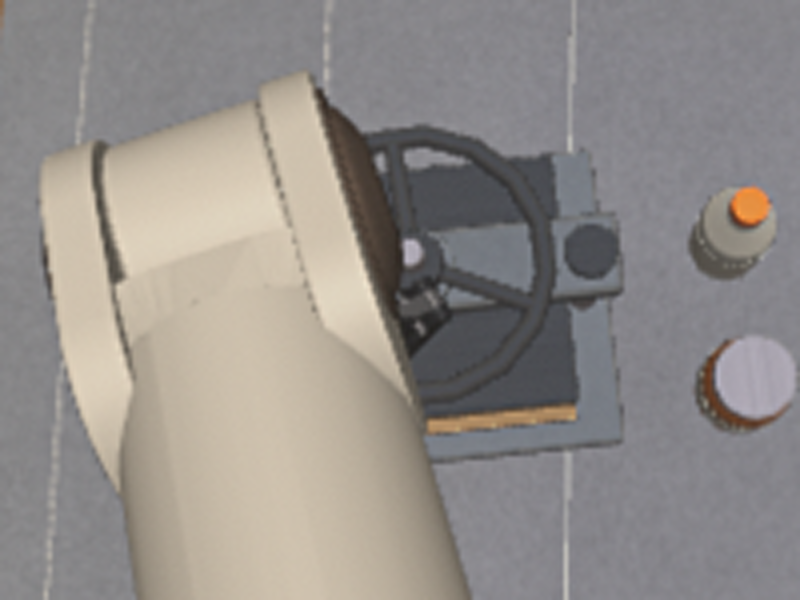

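Request:
{"method": "carry_out", "body": {
  "commands": [
    [0, 0, 0.025, 0, -1],
    [0, 0, 0.054, 0, -1],
    [0, 0, 0.054, 0, -1]
  ]
}}

```text
t: 2.7
eef_pos: [0.4667, 0.1282, 0.2266]
ee_rot: [-0.001, 0.463, 0.887, -0.001]
force: [0.7, -0.0, -0.5]
finger_gap: 0.0002
```

```bash
python3 - <<'E'
from h import *
manip.snapshot("wrist")
w=[]
for a in [158,151,145,139,133,127,121,115]:
    w.append([*circ(a),.229,min(125,a-8-0+0)])
rows(w)
E
```

```text
t 2.75 p [0.4678 0.1285 0.2279] az 124.9 q [-0.17  0.19 -0.17  1.96  0.04  1.    1.82] F [0.3 0.1 0.9]
[0.0046, 0.0085, -0.0011, -0.1, -1]
[0.0097, 0.0176, -0.0011, -0.1, -1]
[0.0132, 0.0257, -0.0011, -0.1, -1]
[0.0159, 0.0342, -0.0011, -0.1, -1]
[0.0176, 0.043, -0.0011, -0.1, -1]
[0.0184, 0.0518, -0.0011, 5.9, -1]
[0.0182, 0.0607, -0.0011, 11.9, -1]
[0.0172, 0.0696, -0.0011, 17.9, -1]
```

Request:
{"method": "carry_out", "body": {
  "commands": [
    [0.0045, 0.0085, -0.001, 0, -1],
    [0.0095, 0.0175, -0.001, 0, -1],
    [0.013, 0.0255, -0.001, 0, -1],
    [0.016, 0.034, -0.001, 0, -1],
    [0.0175, 0.043, -0.001, 0, -1],
    [0.0185, 0.052, -0.001, 6, -1],
    [0.018, 0.0605, -0.001, 12, -1],
    [0.017, 0.0695, -0.001, 18, -1]
  ]
}}

```text
t: 3.75
eef_pos: [0.5155, 0.1821, 0.2282]
ee_rot: [-0.0, 0.598, 0.802, -0.0]
force: [-3.0, -1.2, 2.5]
finger_gap: 0.0
```

```bash
python3 - <<'E'
from h import *
p=manip.snapshot("scene");a=p["pixels"][:,:,::-1]
a=cv2.resize(a[75:225,210:410],None,fx=4,fy=4,interpolation=2);cv2.imwrite("pics/scene2.png",a)
b=[*circ(115),.229,106.9]
print(b)
rows([[*circ(x),.229,x-8] for x in [109,103,97,91,85,79,73,67]],base=b)
E
```

```text
[np.float64(0.5150774477520406), np.float64(0.18233616189811525), 0.229, 106.9]
t 3.80 p [0.5167 0.1828 0.2282] az 106.4 q [-0.27  0.29 -0.14  1.82  0.05  1.03  1.43] F [ 1.7 -0.3 -1.2]
[0.0008, 0.0089, 0.0, 5.9, -1]
[0.0007, 0.0178, 0.0, 11.9, -1]
[-0.0004, 0.0266, 0.0, 17.9, -1]
[-0.0024, 0.0353, 0.0, 23.9, -1]
[-0.0053, 0.0437, 0.0, 29.9, -1]
[-0.009, 0.0518, 0.0, 35.9, -1]
[-0.0136, 0.0594, 0.0, 41.9, -1]
[-0.0189, 0.0665, 0.0, 47.9, -1]
```

View pics/scene2.png

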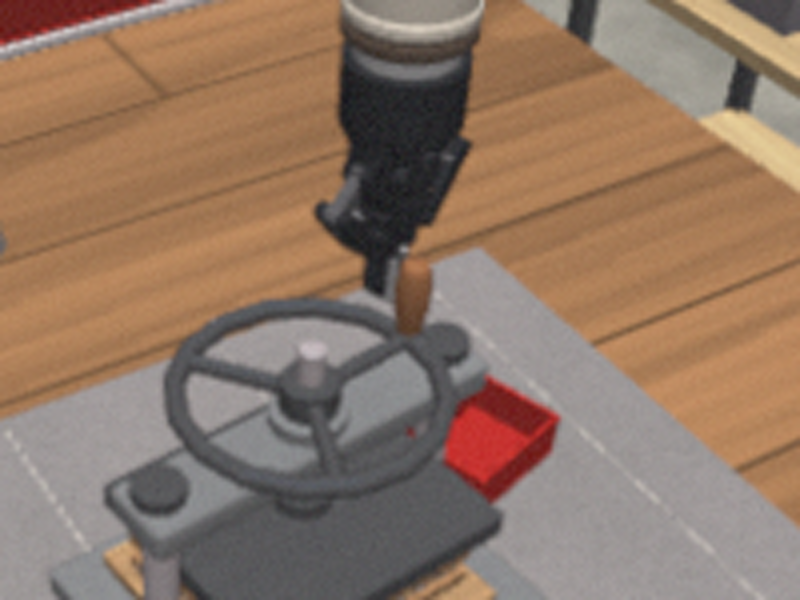

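The handle (zoom 413,290) has moved clockwise, with the fingers behind it at (385,265). I'll keep pushing.

Request:
{"method": "carry_out", "body": {
  "commands": [
    [0.001, 0.009, 0, 6, -1],
    [0.0005, 0.018, 0, 12, -1],
    [-0.0005, 0.0265, 0, 18, -1],
    [-0.0025, 0.0355, 0, 24, -1],
    [-0.0055, 0.0435, 0, 30, -1],
    [-0.009, 0.052, 0, 36, -1],
    [-0.0135, 0.0595, 0, 42, -1],
    [-0.019, 0.0665, 0, 48, -1]
  ]
}}

```text
t: 4.8
eef_pos: [0.5843, 0.1843, 0.228]
ee_rot: [-0.001, 0.871, 0.491, 0.0]
force: [-2.9, 1.7, 1.7]
finger_gap: -0.0001
```

```bash
python3 - <<'E'
from h import *
p=manip.snapshot("scene");a=p["pixels"][:,:,::-1]
a=cv2.resize(a[75:225,210:410],None,fx=4,fy=4,interpolation=2);cv2.imwrite("pics/scene3.png",a)
b=[*circ(67),.229,58.9]
print(b)
rows([[*circ(x),.229,x-8] for x in [61,55,49,43,37,31,25,19]],base=b)
E
```

```text
[np.float64(0.5842121459215883), np.float64(0.18354291254345745), 0.229, 58.9]
t 4.85 p [0.5856 0.1833 0.228 ] az 58.5 q [-0.36  0.4   0.02  1.66 -0.01  1.07  0.68] F [ 0.3  0.7 -0.3]
[0.0008, 0.0089, 0.0, 5.9, -1]
[0.0007, 0.0178, 0.0, 11.9, -1]
[-0.0004, 0.0266, 0.0, 17.9, -1]
[-0.0024, 0.0353, 0.0, 23.9, -1]
[-0.0053, 0.0437, 0.0, 29.9, -1]
[-0.009, 0.0518, 0.0, 35.9, -1]
[-0.0136, 0.0594, 0.0, 41.9, -1]
[-0.0189, 0.0665, 0.0, 47.9, -1]
```

View pics/scene3.png

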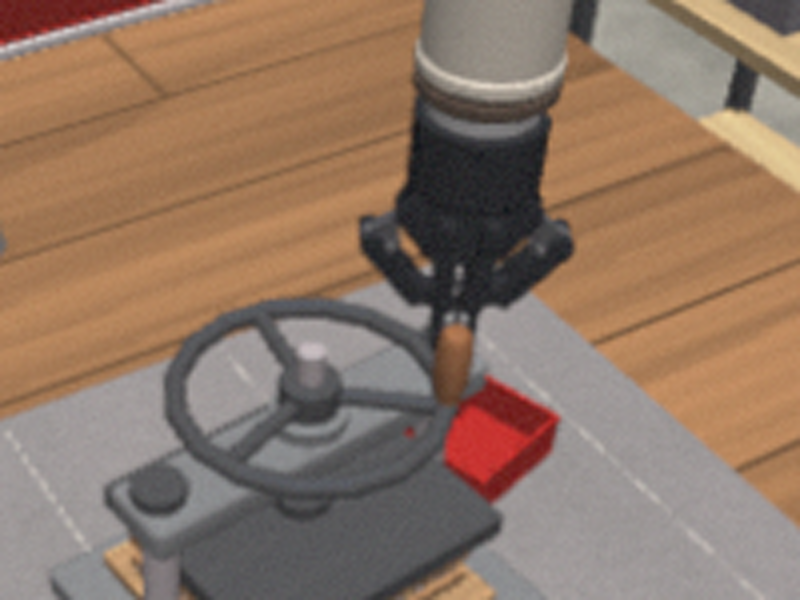

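Request:
{"method": "carry_out", "body": {
  "commands": [
    [0.001, 0.009, 0, 6, -1],
    [0.0005, 0.018, 0, 12, -1],
    [-0.0005, 0.0265, 0, 18, -1],
    [-0.0025, 0.0355, 0, 24, -1],
    [-0.0055, 0.0435, 0, 30, -1],
    [-0.009, 0.052, 0, 36, -1],
    [-0.0135, 0.0595, 0, 42, -1],
    [-0.019, 0.0665, 0, 48, -1]
  ]
}}

```text
t: 5.85
eef_pos: [0.6319, 0.134, 0.228]
ee_rot: [-0.001, 0.995, 0.095, 0.0]
force: [0.0, 2.8, -0.2]
finger_gap: -0.0003
```

```bash
python3 - <<'E'
from h import *
p=manip.snapshot("scene");a=p["pixels"][:,:,::-1]
a=cv2.resize(a[75:225,210:410],None,fx=4,fy=4,interpolation=2);cv2.imwrite("pics/scene4.png",a)
s,az,_=cur();d=s["eef_pos"][:2]-C;print(np.degrees(np.arctan2(d[1],d[0])),np.hypot(*d))
b=[*circ(19),.229,10.9]
print(b)
rows([[*circ(x),.229,x-8] for x in [13,7,1,-5,-11,-17,-23,-29]],base=b)
E
```

```text
18.140482123222448 0.0856390730519335
[np.float64(0.631369078925942), np.float64(0.13297329312885833), 0.229, 10.9]
t 5.90 p [0.6324 0.132  0.228 ] az 10.5 q [-0.4   0.47  0.21  1.58 -0.1   1.1   0.02] F [-0.8  0.4 -0.2]
[0.0008, 0.0089, 0.0, 5.9, -1]
[0.0007, 0.0178, 0.0, 11.9, -1]
[-0.0004, 0.0266, 0.0, 17.9, -1]
[-0.0024, 0.0353, 0.0, 23.9, -1]
[-0.0053, 0.0437, 0.0, 29.9, -1]
[-0.009, 0.0518, 0.0, 35.9, -1]
[-0.0136, 0.0594, 0.0, 41.9, -1]
[-0.0189, 0.0665, 0.0, 47.9, -1]
```

View pics/scene4.png

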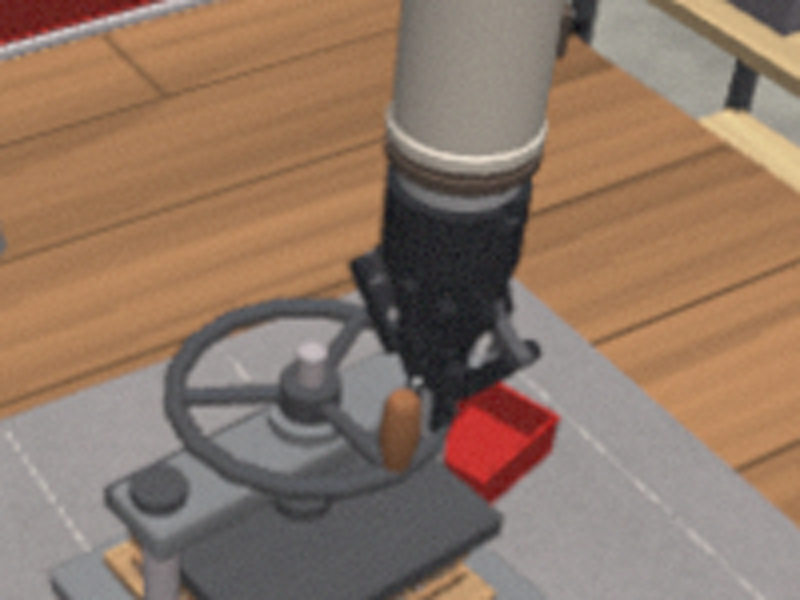

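Request:
{"method": "carry_out", "body": {
  "commands": [
    [0.001, 0.009, 0, 6, -1],
    [0.0005, 0.018, 0, 12, -1],
    [-0.0005, 0.0265, 0, 18, -1],
    [-0.0025, 0.0355, 0, 24, -1],
    [-0.0055, 0.0435, 0, 30, -1],
    [-0.009, 0.052, 0, 36, -1],
    [-0.0135, 0.0595, 0, 42, -1],
    [-0.019, 0.0665, 0, 48, -1]
  ]
}}

```text
t: 6.9
eef_pos: [0.6263, 0.0643, 0.2281]
ee_rot: [-0.001, 0.948, -0.318, 0.001]
force: [1.6, 2.2, -1.3]
finger_gap: -0.0001
```

```bash
python3 - <<'E'
from h import *
p=manip.snapshot("scene");a=p["pixels"][:,:,::-1]
a=cv2.resize(a[75:225,210:410],None,fx=4,fy=4,interpolation=2);cv2.imwrite("pics/scene5.png",a)
s,az,_=cur();d=s["eef_pos"][:2]-C;print(np.degrees(np.arctan2(d[1],d[0])),np.hypot(*d))
rows([[*circ(x),.229,x-8] for x in [-35]],base=[*circ(-29),.229,-37.1])
E
```

```text
-29.839565145323014 0.08599927962536508
t 6.95 p [0.6256 0.0625 0.2281] az -37.4 q [-0.44  0.45  0.4   1.64 -0.19  1.09 -0.64] F [ 1.   0.6 -1. ]
[0.0008, 0.0089, 0.0, 5.9, -1]
```

View pics/scene5.png

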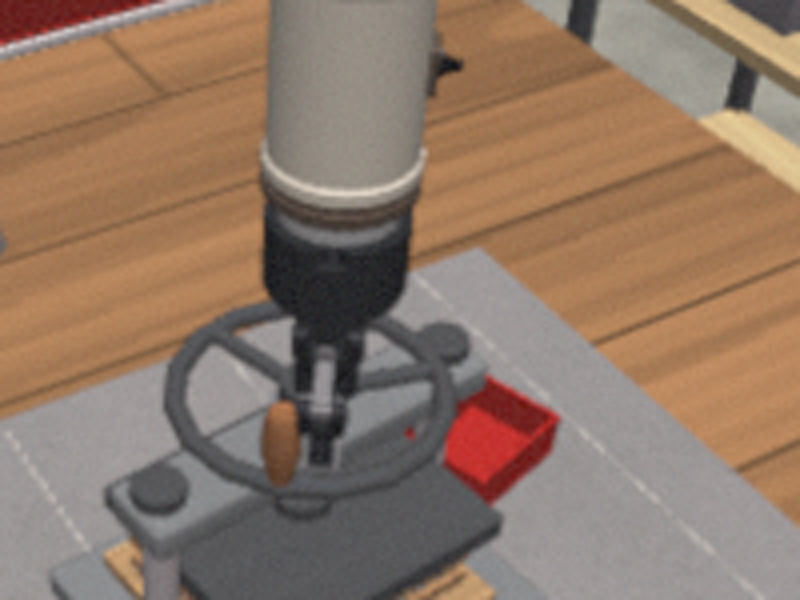

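Request:
{"method": "carry_out", "body": {
  "commands": [
    [0.001, 0.009, 0, 6, -1],
    [0.0005, 0.018, 0, 12, -1],
    [-0.0005, 0.0265, 0, 18, -1],
    [-0.0025, 0.0355, 0, 24, -1],
    [-0.0055, 0.0435, 0, 30, -1],
    [-0.009, 0.052, 0, 36, -1],
    [-0.0135, 0.0595, 0, 42, -1],
    [-0.019, 0.0665, 0, 48, -1]
  ]
}}

```text
t: 7.95
eef_pos: [0.5711, 0.0215, 0.2283]
ee_rot: [-0.001, 0.737, -0.676, 0.001]
force: [3.5, -0.0, -2.7]
finger_gap: 0.0002
```

```bash
python3 - <<'E'
from h import *
p=manip.snapshot("scene");a=p["pixels"][:,:,::-1]
a=cv2.resize(a[75:225,210:410],None,fx=4,fy=4,interpolation=2);cv2.imwrite("pics/scene6.png",a)
s,az,_=cur();d=s["eef_pos"][:2]-C;print(np.degrees(np.arctan2(d[1],d[0])),np.hypot(*d))
rows([[*circ(x),.229,x-8] for x in [-83,-89]]+[[*circ(-77+18),.229,-85],[*circ(-77+30),.229,-85]],base=[*circ(-77),.229,-85.1])
E
```

```text
-77.48964163129176 0.086330762536423
t 8.00 p [0.5697 0.021  0.2282] az -85.4 q [-0.56  0.37  0.6   1.79 -0.24  1.05 -1.36] F [ 0.3 -0.  -0.6]
[0.0008, 0.0089, 0.0, 5.9, -1]
[0.0007, 0.0178, 0.0, 11.9, -1]
[-0.0078, -0.0254, 0.0, -0.1, -1]
[-0.0173, -0.0405, 0.0, -0.1, -1]
```

View pics/scene6.png

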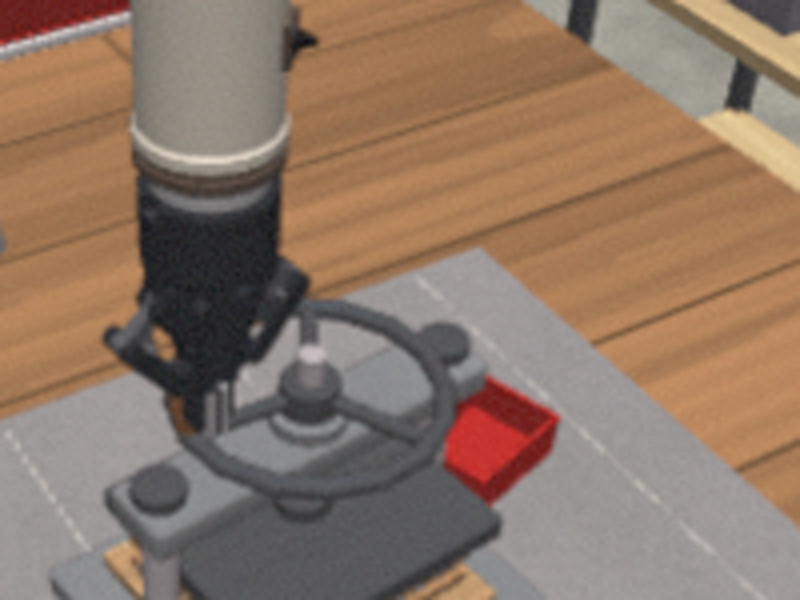

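Request:
{"method": "carry_out", "body": {
  "commands": [
    [-0.008, -0.025, 0, 0, -1],
    [-0.008, -0.025, -0.04, 0, -1],
    [-0.008, -0.025, -0.08, 0, -1],
    [-0.008, -0.025, -0.08, -10, -1],
    [-0.008, -0.025, -0.08, -20, -1],
    [-0.008, -0.025, -0.08, -30, -1],
    [-0.008, -0.025, -0.08, -40, -1],
    [-0.008, -0.025, -0.08, -50, -1]
  ]
}}

```text
t: 9.0
eef_pos: [0.5945, 0.0316, 0.3082]
ee_rot: [0.0, 0.955, -0.297, 0.0]
force: [0.9, -0.2, 0.0]
finger_gap: -0.0001
```

Request:
{"method": "carry_out", "body": {
  "commands": [
    [0, 0, 0, -10, -1],
    [0, 0, 0, -20, -1],
    [0, 0, 0, -30, -1],
    [0, 0, 0, -40, -1],
    [0, 0, 0, -50, -1],
    [0, 0, 0, -60, -1],
    [0, 0, 0, -70, -1],
    [0, 0, 0, -80, -1]
  ]
}}

```text
t: 10.0
eef_pos: [0.5945, 0.0315, 0.3082]
ee_rot: [0.0, 0.922, 0.386, -0.0]
force: [-0.7, -1.2, 0.9]
finger_gap: 0.0001
```

Request:
{"method": "carry_out", "body": {
  "commands": [
    [0, 0, 0, -10, -1],
    [0, 0, 0, -20, -1],
    [0, 0, 0, -30, -1],
    [0, 0, 0, -35, -1],
    [0, 0, 0, -35, -1]
  ]
}}

```text
t: 10.62
eef_pos: [0.5945, 0.0315, 0.3082]
ee_rot: [0.0, 0.766, 0.643, -0.0]
force: [-0.2, -0.0, -1.6]
finger_gap: -0.0002
```

```bash
python3 - <<'E'
from h import *
for n in ("wrist","scene","top"):
    p=manip.snapshot(n);a=p["pixels"][:,:,::-1]
    if n=="scene":a=cv2.resize(a[75:225,210:410],None,fx=4,fy=4,interpolation=2)
    if n=="top":a=cv2.resize(a[120:270,130:330],None,fx=4,fy=4,interpolation=2)
    cv2.imwrite(f"pics/{n}7.png",a)
rows([[*circ(-58),.229,80]])
E
```

```text
t 10.78 p [0.5944 0.0315 0.3082] az 79.8 q [-0.2   0.31  0.13  1.62 -0.04  1.22  1.33] F [-0.2 -0.  -0.6]
[0.002, 0.0013, 0.0792, -0.2, -1]
```

View pics/scene7.png

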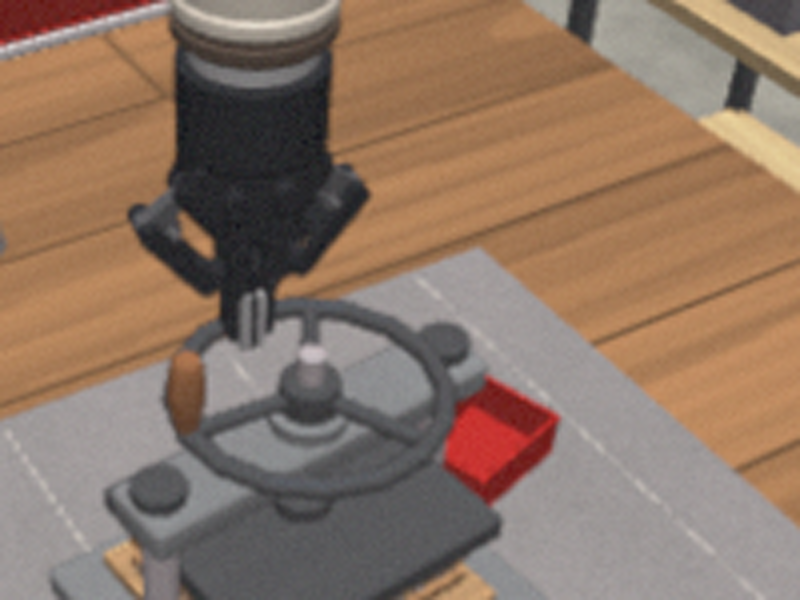

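View pics/top7.png

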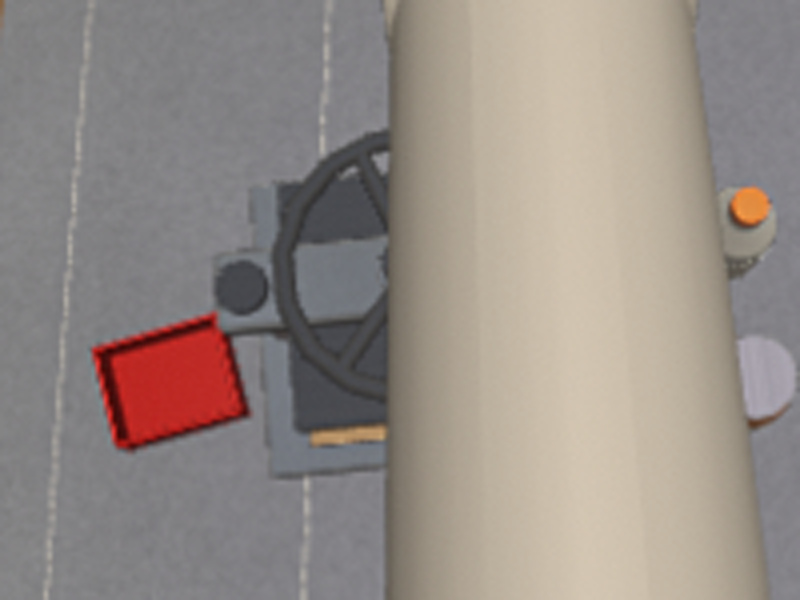

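Request:
{"method": "carry_out", "body": {
  "commands": [
    [0.002, 0.001, 0.04, 0, -1],
    [0.002, 0.001, 0.079, 0, -1],
    [0.002, 0.001, 0.079, 0, -1]
  ]
}}

```text
t: 11.15
eef_pos: [0.5931, 0.0333, 0.2262]
ee_rot: [-0.002, 0.767, 0.642, -0.003]
force: [0.1, 0.5, 0.1]
finger_gap: -0.0001
```

```bash
python3 - <<'E'
from h import *
manip.snapshot("wrist")
rows([[*circ(x),.229,min(80,x+172)] for x in [-65,-72,-79,-85,-91,-97,-103,-109]])
E
```

```text
t 11.20 p [0.5949 0.0333 0.2286] az 79.8 q [-0.2   0.38  0.13  1.71 -0.05  1.06  1.34] F [1.9 0.6 0.9]
[-0.0064, -0.0069, -0.0004, -0.2, -1]
[-0.0118, -0.0158, -0.0004, -0.2, -1]
[-0.0162, -0.0252, -0.0004, -0.2, -1]
[-0.0189, -0.0337, -0.0004, -0.2, -1]
[-0.0208, -0.0424, -0.0004, -0.2, -1]
[-0.0218, -0.0512, -0.0004, 4.8, -1]
[-0.0218, -0.0601, -0.0004, 10.8, -1]
[-0.0209, -0.0689, -0.0004, 16.8, -1]
```

Request:
{"method": "carry_out", "body": {
  "commands": [
    [-0.0065, -0.007, 0, 0, -1],
    [-0.012, -0.016, 0, 0, -1],
    [-0.016, -0.025, 0, 0, -1],
    [-0.019, -0.0335, 0, 0, -1],
    [-0.021, -0.0425, 0, 0, -1],
    [-0.022, -0.051, 0, 5, -1],
    [-0.022, -0.06, 0, 11, -1],
    [-0.021, -0.069, 0, 17, -1]
  ]
}}

```text
t: 12.2
eef_pos: [0.5242, 0.0245, 0.23]
ee_rot: [0.001, 0.855, 0.519, 0.001]
force: [3.5, -1.1, 2.2]
finger_gap: 0.0005
```

```bash
python3 - <<'E'
from h import *
p=manip.snapshot("scene");a=p["pixels"][:,:,::-1]
a=cv2.resize(a[75:225,210:410],None,fx=4,fy=4,interpolation=2);cv2.imwrite("pics/scene8.png",a)
s,az,_=cur();d=s["eef_pos"][:2]-C;print(np.degrees(np.arctan2(d[1],d[0])),np.hypot(*d))
rows([[*circ(x),.229,x+172] for x in [-115,-121,-127,-133,-139,-145,-151,-157]],base=[*circ(-109),.229,63])
E
```

```text
-109.43795184811837 0.08502040301320443
t 12.25 p [0.5227 0.0251 0.2297] az 62.4 q [-0.25  0.25  0.17  1.89 -0.05  1.01  1.04] F [ 0.3 -1.7  0.5]
[-0.0008, -0.0089, 0.0, 6.0, -1]
[-0.0006, -0.0178, 0.0, 12.0, -1]
[0.0005, -0.0266, 0.0, 18.0, -1]
[0.0025, -0.0353, 0.0, 24.0, -1]
[0.0054, -0.0437, 0.0, 30.0, -1]
[0.0091, -0.0517, 0.0, 36.0, -1]
[0.0137, -0.0594, 0.0, 42.0, -1]
[0.0191, -0.0665, 0.0, 48.0, -1]
```

View pics/scene8.png

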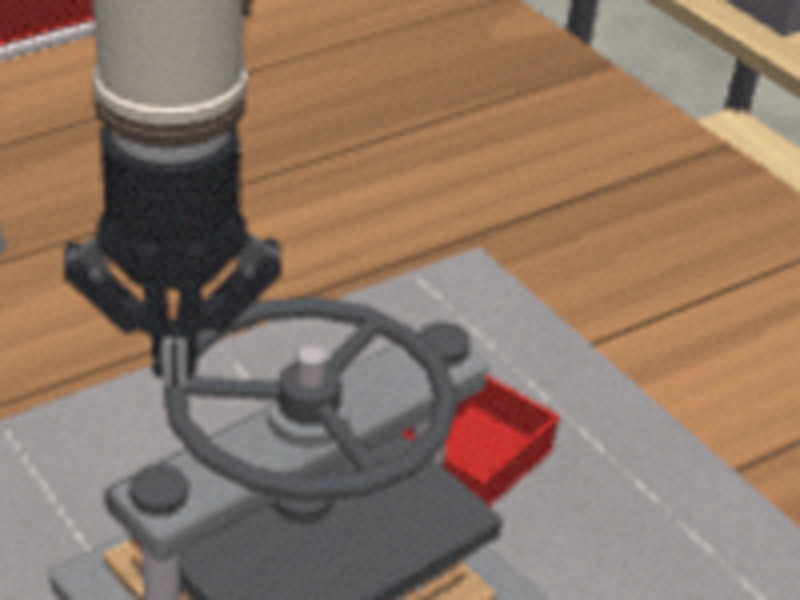

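Request:
{"method": "carry_out", "body": {
  "commands": [
    [-0.001, -0.009, 0, 6, -1],
    [-0.0005, -0.018, 0, 12, -1],
    [0.0005, -0.0265, 0, 18, -1],
    [0.0025, -0.0355, 0, 24, -1],
    [0.0055, -0.0435, 0, 30, -1],
    [0.009, -0.0515, 0, 36, -1],
    [0.0135, -0.0595, 0, 42, -1],
    [0.019, -0.0665, 0, 48, -1]
  ]
}}

```text
t: 13.25
eef_pos: [0.473, 0.0713, 0.2294]
ee_rot: [0.001, 0.992, 0.128, -0.0]
force: [0.3, -2.1, 2.6]
finger_gap: -0.0006
```

```bash
python3 - <<'E'
from h import *
for n in ("scene","top","wrist"):
    p=manip.snapshot(n);a=p["pixels"][:,:,::-1]
    if n=="scene":a=cv2.resize(a[75:225,210:410],None,fx=4,fy=4,interpolation=2)
    if n=="top":a=cv2.resize(a[120:270,130:330],None,fx=4,fy=4,interpolation=2)
    cv2.imwrite(f"pics/{n}9.png",a)
s,az,_=cur();d=s["eef_pos"][:2]-C;print(np.degrees(np.arctan2(d[1],d[0])),np.hypot(*d))
rows([[*circ(x),.229,x+172] for x in [-163,-169,-175,-181,-187,-193,-198,-203]],base=[*circ(-157),.229,15])
E
```

```text
-157.2807408056418 0.08504635077913611
t 13.40 p [0.4726 0.0725 0.229 ] az 15.0 q [-0.42  0.17  0.24  1.99 -0.05  0.99  0.1 ] F [-0.8  0.5  0.5]
[-0.0008, -0.0089, 0.0, 6.0, -1]
[-0.0006, -0.0178, 0.0, 12.0, -1]
[0.0005, -0.0266, 0.0, 18.0, -1]
[0.0025, -0.0353, 0.0, 24.0, -1]
[0.0054, -0.0437, 0.0, 30.0, -1]
[0.0091, -0.0517, 0.0, 36.0, -1]
[0.0129, -0.0581, 0.0, 41.0, -1]
[0.0172, -0.0642, 0.0, 46.0, -1]
```

View pics/scene9.png

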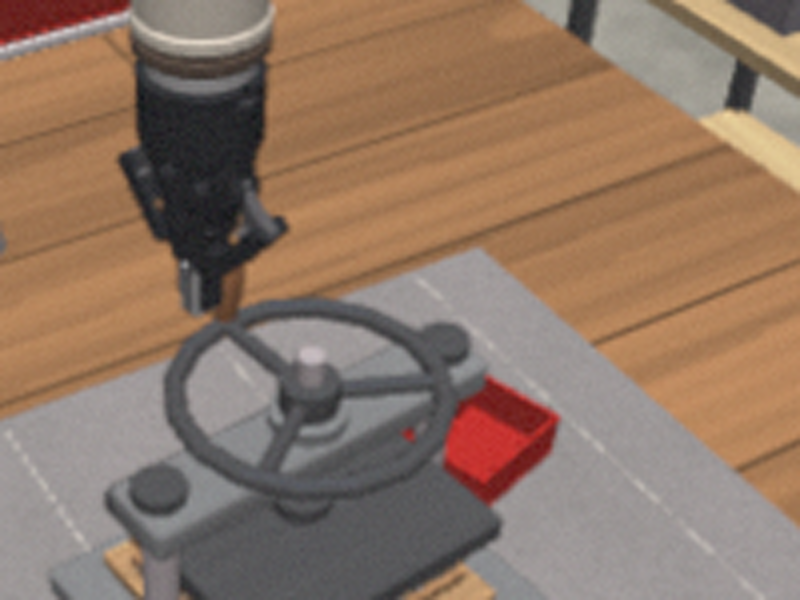

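View pics/top9.png

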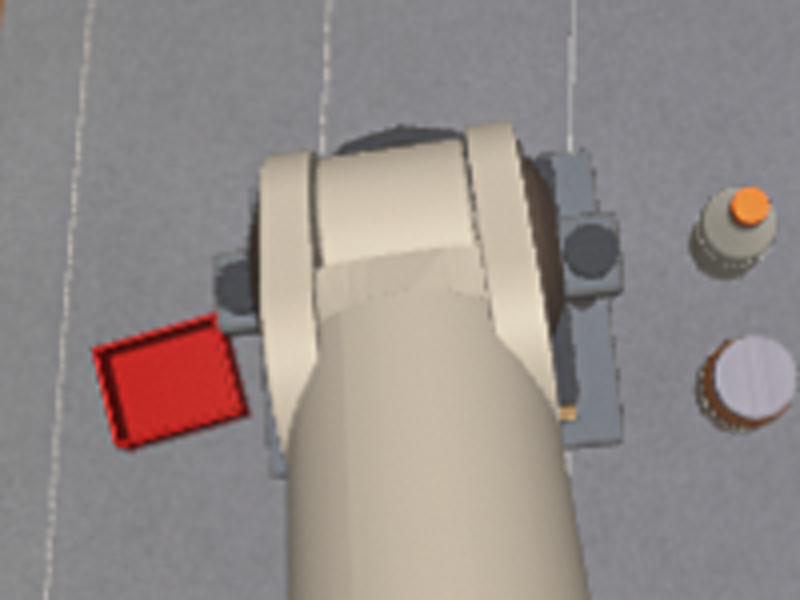

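View pics/wrist9.png

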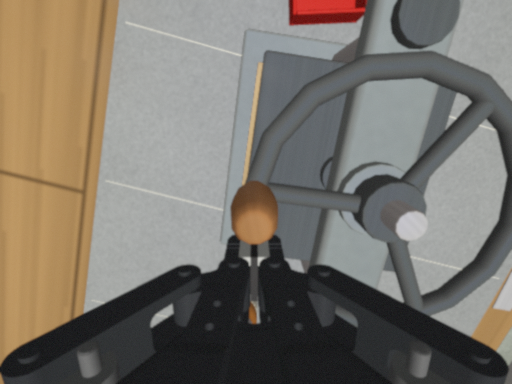

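Request:
{"method": "carry_out", "body": {
  "commands": [
    [-0.001, -0.009, 0, 6, -1],
    [-0.0005, -0.018, 0, 12, -1],
    [0.0005, -0.0265, 0, 18, -1],
    [0.0025, -0.0355, 0, 24, -1],
    [0.0055, -0.0435, 0, 30, -1],
    [0.009, -0.0515, 0, 36, -1],
    [0.013, -0.058, 0, 41, -1],
    [0.017, -0.064, 0, 46, -1]
  ]
}}

```text
t: 14.4
eef_pos: [0.4727, 0.1373, 0.2288]
ee_rot: [0.001, 0.963, -0.269, -0.001]
force: [-0.7, -2.7, 2.4]
finger_gap: 0.0002
```

```bash
cat > m.py <<'E'
from h import *
import sys
# wheel angle by unwrapping rim-plane annulus (spokes) of the scene view, vs first picture
def polar(img,p,z=.206):
    th=np.radians(np.arange(0,360,.25));rr=np.linspace(.03,.072,22)
    A,Rr=np.meshgrid(th,rr)
    X=np.stack([C[0]+Rr*np.cos(A),C[1]+Rr*np.sin(A),np.full_like(A,z)],-1)
    uv=proj(p,X).reshape(A.shape+(2,)).astype(np.float32)
    return cv2.remap(img,uv[...,0],uv[...,1],cv2.INTER_CUBIC)
p=manip.snapshot("scene");im=p["pixels"][:,:,::-1].copy();tag=sys.argv[1]
cv2.imwrite(f"pics/full{tag}.png",im)
cv2.imwrite(f"pics/scene{tag}.png",cv2.resize(im[75:225,210:410],None,fx=4,fy=4,interpolation=2))
a=polar(cv2.imread("pics/scene0.png"),p);b=polar(im,p)
cv2.imwrite(f"pics/pol{tag}.png",cv2.resize(np.vstack([a,b]),(800,264)))
w=manip.snapshot("wrist")["pixels"][:,:,::-1];cv2.imwrite(f"pics/wrist{tag}.png",w)
s,az,_=cur();d=s["eef_pos"][:2]-C;print(np.degrees(np.arctan2(d[1],d[0])),np.hypot(*d),s["eef_pos"],az,s["force"],s["t"])
E
python3 m.py 10
```

```text
157.0194658857926 0.08471519761913647 [0.47300801 0.13837437 0.22875383] -31.050328261359194 [-0.08241215 -0.15098259  0.81733195] 14.5
```

View pics/scene10.png

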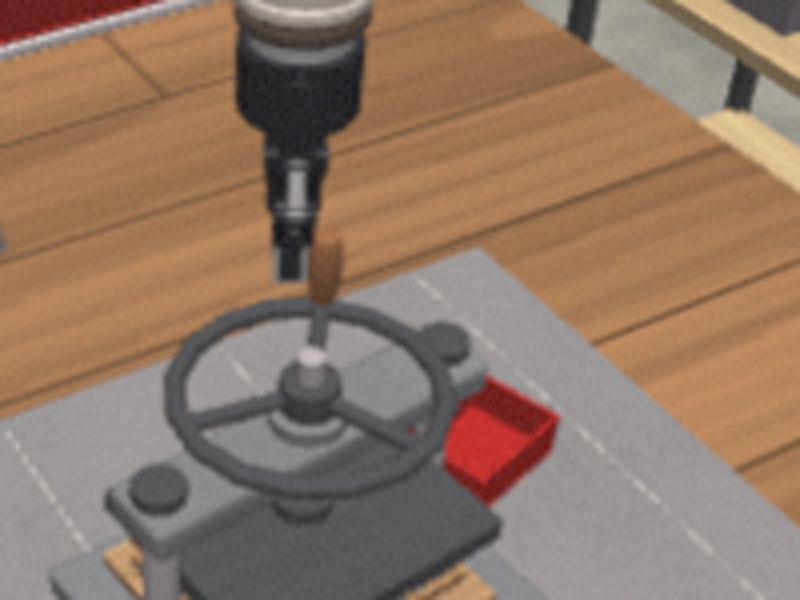

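View pics/pol10.png

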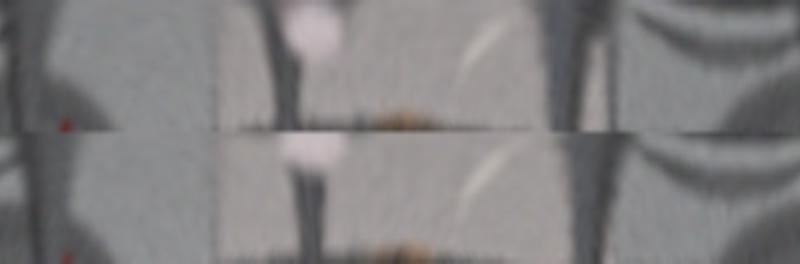

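```bash
cat >> m.py <<'E'
def prof(x,lo=.055,hi=.070):
    rr=np.linspace(.03,.072,22);m=(rr>lo)&(rr<hi)
    return x[m].astype(float).mean(2).mean(0)
def edges(pr,c,h=22):
    th=np.arange(0,360,.25);g=cv2.GaussianBlur(pr[None],(0,0),4)[0]
    i=np.abs(th-c)<h;x=th[i];d=np.gradient(g[i])
    return x[d.argmin()],x[d.argmax()]
k=float(sys.argv[2])
for c in (131,248+3,11):
    print(c,edges(prof(a),c),edges(prof(b),c+k))
E
python3 m.py 10 10
```

```text
157.01483446932633 0.08459819622462456 [0.47311839 0.13833499 0.22887054] -30.985926859234915 [ 0.34401457 -0.59353466 -0.52036588] 14.6
131 (np.float64(123.25), np.float64(134.75)) (np.float64(133.25), np.float64(144.5))
251 (np.float64(272.75), np.float64(262.25)) (np.float64(256.75), np.float64(271.5))
11 (np.float64(3.75), np.float64(10.0)) (np.float64(12.75), np.float64(18.0))
```

```bash
python3 - <<'E'
from h import *
rows([[*circ(x),.229,x-188] for x in [155,153,151,149.5]],base=[*circ(157),.229,-31])
E
```

```text
t 14.60 p [0.4731 0.1383 0.2289] az -31.0 q [-0.58  0.19  0.27  1.96 -0.06  1.   -0.82] F [ 0.3 -0.6 -0.5]
[-0.0004, -0.0029, 0.0, 2.0, -1]
[-0.0006, -0.0059, 0.0, 4.0, -1]
[-0.0008, -0.0089, 0.0, 6.0, -1]
[-0.0008, -0.0111, 0.0, 7.5, -1]
```

Request:
{"method": "carry_out", "body": {
  "commands": [
    [-0.0005, -0.003, 0, 2, -1],
    [-0.0005, -0.006, 0, 4, -1],
    [-0.001, -0.009, 0, 6, -1],
    [-0.001, -0.011, 0, 7.5, -1],
    [-0.001, -0.011, 0, 7.5, -1]
  ]
}}

```text
t: 15.22
eef_pos: [0.4782, 0.1483, 0.229]
ee_rot: [0.0, 0.944, -0.331, -0.0]
force: [-0.9, -1.9, -1.7]
finger_gap: -0.0003
```

```bash
python3 m.py 11 2; python3 - <<'E'
import cv2,numpy as np
a=cv2.imread("pics/scene0.png")[120:215,230:363];b=cv2.imread("pics/full11.png")[120:215,230:363]
cv2.imwrite("pics/cmp11.png",cv2.resize(np.hstack([a,b]),None,fx=3,fy=3,interpolation=2))
E
```

```text
149.44675044076544 0.08445476203763697 [0.47827118 0.14823164 0.22906778] -38.660709729663594 [-1.01458373 -2.00383192 -1.89976712] 15.325
131 (np.float64(123.25), np.float64(134.75)) (np.float64(125.75), np.float64(137.0))
251 (np.float64(272.75), np.float64(262.25)) (np.float64(248.5), np.float64(264.5))
11 (np.float64(3.75), np.float64(10.0)) (np.float64(6.0), np.float64(11.75))
```

View pics/cmp11.png

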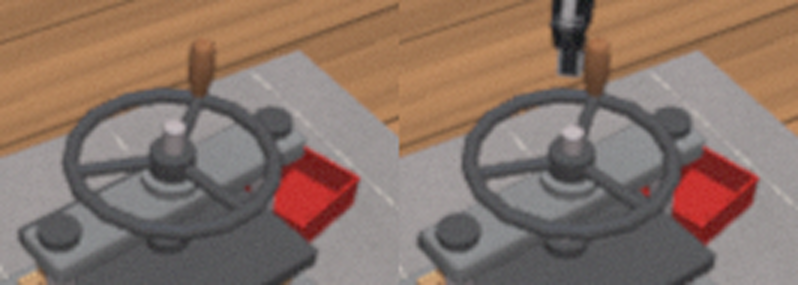

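Request:
{"method": "carry_out", "body": {
  "commands": [
    [-0.0003, -0.0018, 0, 1, -1],
    [-0.0004, -0.0034, 0, 2, -1],
    [-0.0004, -0.0034, 0, 2, -1]
  ]
}}

```text
t: 15.7
eef_pos: [0.4803, 0.1514, 0.2292]
ee_rot: [-0.0, 0.938, -0.348, -0.0]
force: [-1.3, -2.2, -1.7]
finger_gap: 0.0001
```

```bash
python3 m.py 12 0
```

```text
146.87348528344342 0.08442784050597399 [0.48029456 0.15143893 0.22928943] -40.67692256862752 [-0.91987194 -0.83188571 -1.20033279] 15.8
131 (np.float64(123.25), np.float64(134.75)) (np.float64(123.0), np.float64(135.0))
251 (np.float64(272.75), np.float64(262.25)) (np.float64(245.75), np.float64(262.0))
11 (np.float64(3.75), np.float64(10.0)) (np.float64(3.75), np.float64(9.25))
```

Request:
{"method": "carry_out", "body": {
  "commands": [
    [0, 0.01, 0, 0, -1],
    [0, 0.03, 0, 0, -1],
    [0, 0.03, -0.06, 0, -1],
    [0, 0.03, -0.12, 0, -1],
    [0.03, 0.075, -0.13, 0, -1],
    [0.06, 0.12, -0.13, 0, -1],
    [0.09, 0.165, -0.13, 0, -1],
    [0.12, 0.21, -0.13, 0, -1]
  ]
}}

```text
t: 16.8
eef_pos: [0.433, -0.0885, 0.3596]
ee_rot: [-0.001, 0.938, -0.348, 0.001]
force: [0.5, -0.2, -0.3]
finger_gap: 0.0004
```

Request:
{"method": "carry_out", "body": {
  "commands": [
    [0.03, 0.045, 0, 0, -1],
    [0.06, 0.09, 0, 0, -1],
    [0.085, 0.13, 0, 0, -1],
    [0.085, 0.13, 0, 0, -1],
    [0.085, 0.13, 0, 0, -1]
  ]
}}

```text
t: 17.42
eef_pos: [0.4134, -0.2399, 0.3592]
ee_rot: [-0.001, 0.937, -0.348, 0.0]
force: [-0.5, 0.5, -0.6]
finger_gap: -0.0002
```

```bash
python3 m.py 13 0; python3 - <<'E'
from h import *
p=manip.snapshot("top");b=p["pixels"][:,:,::-1].copy();a=cv2.imread("pics/top0.png")
f=lambda x:x[130:270,140:340]
cv2.imwrite("pics/cmpT.png",cv2.resize(np.vstack([np.hstack([f(a),f(b)]),np.hstack([f(cv2.imread("pics/scene0.png")[0:,40:]),f(cv2.imread("pics/full13.png")[0:,40:])])]),None,fx=2,fy=2,interpolation=2))
def orange(i):
    h=cv2.cvtColor(i,cv2.COLOR_BGR2HSV);m=cv2.inRange(h,(3,110,50),(18,255,255));m[:]*=1;return m
for n,A,B,(u0,u1,v0,v1) in (("top",a,b,(190,220,190,220)),("scene",cv2.imread("pics/scene0.png"),cv2.imread("pics/full13.png"),(285,310,128,154))):
    x=A[v0:v1,u0:u1].astype(float);y=B[v0:v1,u0:u1].astype(float)
    print(n,cv2.phaseCorrelate(x.mean(2),y.mean(2)),np.abs(x-y).mean(),np.abs(A.astype(float)-B)[60:280,210:340].mean())
E
```

```text
-111.69043282263667 0.37046898147369955 [ 0.41407777 -0.23893767  0.35918371] -40.588703879450286 [-0.09473306  0.32627059 -0.47130258] 17.525
131 (np.float64(123.25), np.float64(134.75)) (np.float64(123.0), np.float64(135.0))
251 (np.float64(272.75), np.float64(262.25)) (np.float64(245.75), np.float64(262.0))
11 (np.float64(3.75), np.float64(10.0)) (np.float64(3.75), np.float64(9.0))
top ((0.11711712089279835, -0.12092275938185182), 0.9724684202832881) 2.575925925925926 2.5685431235431238
scene ((0.761049181080228, 0.5235667754101687), 0.982490288435403) 3.2215384615384615 3.19516317016317
```

View pics/cmpT.png

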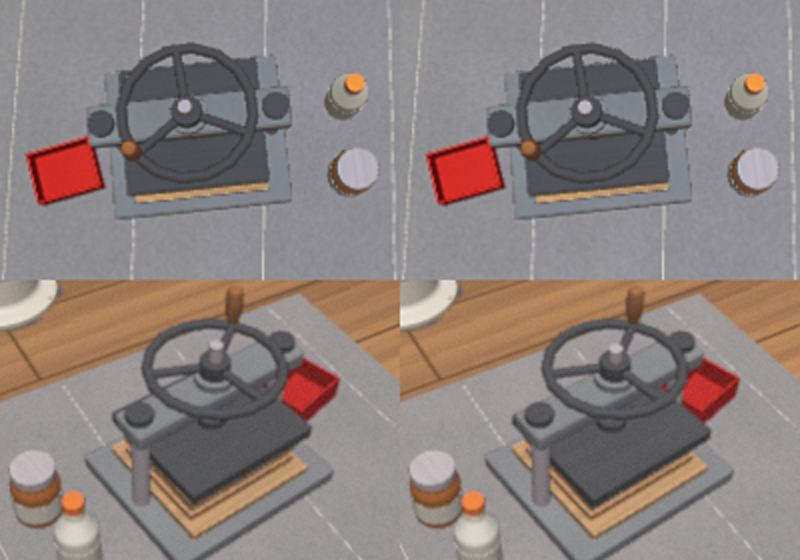

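```bash
python3 -c "
from bench import manip
print(manip.hand_in())"
```

```text
the job is handed in; nothing more can be done
None
```

I pushed the wheel one full turn clockwise with closed fingertips behind the handle and never gripped it. Partway round I lifted clear once to turn the wrist. The job is handed in, with the arm parked about 0.36 m up and clear of everything, at about 17.5 s on the robot's clock.

**Wheel angle:** in the scene camera, most spoke edges are within about 0.25° of where they started. One edge read 0.5–1° off, which is about the noise of the measurement. One edge of the third spoke was misdetected in the first picture, so I left it out.

**Handle position:** in the top view the handle is within about 0.2 pixel of where it began. The same check on a small window of the scene view gave about 0.9 pixel. I put that down to noise, because the picture difference there is no larger than in the surrounding area.

**Other objects and forces:** the glue bottle, jar and tray look unmoved in the before and after pictures. The tool forces I read were about 3 to 4 N.

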